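# Pin the sander's work-rest hinge

## Robot

A 7-joint arm with a two-finger parallel gripper is mounted at the origin on the work surface. World frame = base frame: x ahead of the robot, y to its left, z up, the work surface at z = 0. Lengths are in m, angles in degrees, forces in N, time in s.
With the tool pointing down it reaches from about 0.4 to 0.875 m from the base axis. Payload 4.4 kg.
Tool frame: the origin (TCP) lies between the finger pads; the fingertips stand robot.tip_extent ahead of it and the grasp point (between the pads) lies 3 mm ahead of it (robot.tip_extent is the distance from the TCP to the fingertips, in m); z points along the fingers, y is the direction in which the jaws open and shut (so a half turn about z gives the same grasp; the last joint's range is limited). The gripper opens to 85 mm and grips with 20 to 120 N. Pads are 22 mm wide; open, the fingers measure 114 mm over their backs; the gripper's body (76 mm by 85 mm) begins 54 mm behind the grasp point. The pads swing forward as they close: fully open they stand 13 mm farther back than shut.
Start: joints at [71.688, 36.005, 2.206, 86.941, -1.547, 57.084, -1.146], TCP at [0.163, -0.629, 0.23] pointing down, gripper open.
Joint ranges: [-175.42, 175.42], [-21.48, 121.26], [-71.46, 75.88], [10.55, 141.38], [-63.04, 243.04], [13.31, 113.54], [-168.57, 168.57]. Speed limits (degrees/s): [147.25, 147.25, 180, 180, 180, 180, 180].

## Interface

Orientations are given as [roll, pitch, yaw] about the fixed x, y, z axes, in that order (R = Rz(yaw) Ry(pitch) Rx(roll)).
In Python, from workcell import robot, viewer gives the robot as it stands. The module is installed in compiled form; this text tells all that it offers.
- The arm moves only by the shell command python3 -m handwheel 'ROWS'. ROWS is text: rows parted by semicolons, each of 7 numbers parted by spaces: the shift along the tool's x, y, z in units of 60 mm (1.0 is 60 mm), then the turn, a rotation vector about the tool's x, y, z in units of 10 degrees (1.0 is 10 degrees), then the finger opening in mm, from 0 to 85.4. In form: dx dy dz rx ry rz gripper; .... A call has 1 to 12 rows; each row is the pose to reach, as a shift and turn from the pose commanded when the call began, along the tool's axes at that moment; what a row does not reach only later rows make up. A row lasts 1/8 s, in which the tool goes at most 62.5 mm and 10.7 degrees, less where a joint would pass 70% of its speed; a pose out of reach is approached as far as the arm can. A call with a gripper value outside its range is refused whole. The fingers move at their own pace and stop on an object; the grip force is fixed at half the most. Time passes only in rows, so rows that repeat a pose let the fingers close. It gives the time, the measured TCP pose, the force and the opening at its end, in the units of the state.
- robot.get_state(): the state, without advancing time (a new reading comes with each control period).
- viewer.snapshot(name): name is "scene" or "top" or "wrist"; returns the picture (420x560x3 uint8, red, green, blue); there is no depth.
- viewer.camera_params(name): a dict with "mtx" (3x3 intrinsics, pixels), "origin" and "attitude" of the camera in the world; the wrist camera has in their place "T_tool_cam" (4x4, takes a point from camera to tool coordinates, whose origin is the TCP and whose axes are the flange's). Camera axes: x right, y down, z forward; pixel columns grow to the right and rows downward; lengths in m; the calibration is good to about 2 mm. A picture is of the moment at which its call begins: read the wrist's pose just before it. camera_params takes no time and is no camera call.
- robot.close_job(): hands the job in, once; it reports no verdict.
The state is a dict: "clock": time; "qpos": joint angles; "joint_vel": joint speeds; "joint_torque": joint torques, N m; "ee_pos": TCP position; "ee_rot": TCP orientation; "ft_force": force on the tool from outside, world axes, zero at the start; "wrist_torque": the same for the moment, N m; "width": opening from 0.0 (shut) to 1.0 (fully open).
Only numpy, scipy, OpenCV 4.12 (cv2) and the standard library are available. Lean on these libraries where they do the work, as an engineer would, in place of code of your own. Each camera call takes 0.05 s, during which the arm holds its last target. There are 200 camera calls.

## Task

Take the red-knobbed hinge pin out of the wooden rack and thread it down through the hole of the aluminium rest arm and then through the hidden knuckle beneath it. The two holes do not line up yet: feel for the lower hole by easing the arm along its slide towards the yellow block, without forcing the pin, then push the pin gently home until its red knob sits down on the arm, and let go. Leave everything else where it is.

Things in the scene. Friction and masses are not known exactly. Their poses are not given: they have to be found in the camera images.
- pin_knob (a point): centre of the red knob of the steel hinge pin. Knob: upright cylinder 26 dia x 32 tall, gripped here; below it a shaft 12 dia, 52 long (its last 4 taper to a flat tip 10 dia). About 70 g. It starts upright in any of the rack's three holes, sunk 34 deep, with 18 of bare shaft between rack and knob. z points up the pin
- pin_tip (a point): the lower end (tip) of the hinge pin, 68 below the knob's centre; z points up the pin
- upper_hole (a point): mouth of the upper hole, in the top face of the aluminium rest arm, 76 above the table; moves with the arm. Upright hole, 14 dia, through the 22 thick arm. Axes as the bracket's. The arm slides only along y (+y = to the yellow block), stays where left, yields to about 3 N, and can travel at least 29 more from its start. With the pin home the knob's centre is 16 above this point
- yellow_block (a point): top centre of the yellow clamp block at the bracket's +y end, 60 above the table. It clamps the lower knuckle: a fixed steel plate 16 thick under the arm, top face 50 above the table (4 below the arm), hidden by the arm. Its 14 dia hole is on the bracket's x = 0 line at an unknown place, 5 to 30 from the upper hole's start, towards this block. Off the hole, the pin's tip stops 26 below the arm's top
- bracket: the fixed hinge bracket: blue base plate 130 (x) x 270 (y) x 12; at its -y end two dark guide rails, 68 tall, carrying the arm (a wooden strip on the arm's rear rises to 79); at its +y end a yellow block 60 tall. Origin under the centre of the base plate; y runs along the arm's slide towards the yellow block. Under the lower knuckle there is 22 of air; the tip of the seated pin ends 10 below the knuckle
- rack: dark wooden rack, fixed, 190 (x) x 55 (y) x 46 tall; three holes 14 dia, 34 deep on its x line at -65, 0 and +65. Origin under its centre
- driftpin: a lookalike in the rack with a BLACK knob, otherwise shaped and sized like the hinge pin; stays in the rack. Origin at its tip, z up the shaft
- dowel: a bare pale wooden dowel, 12 dia, 76 long, standing in the rack; stays there. Origin at its lower end
- glue: white glue bottle with orange cap, 60 dia x 170 tall; leave alone. Origin under its centre
- jar: glass jar with steel lid, 68 dia x 80 tall; leave alone. Origin under its centre
- tape: roll of tan tape lying flat, 90 dia x 25 tall; leave alone. Origin under its centre
- driver: green-handled screwdriver lying flat; leave alone. Origin under its middle
- mallet: wooden mallet lying flat, head 60 x 110 x 60 tall, about 260 long; leave alone. Origin under it
- offcut: plywood offcut 120 x 45 x 22 tall; leave alone. Origin under its centre

How it is judged (in metres and radians):
On the way, in this order (a step that is already met when the one before it is completed fails the run):
1. the hinge pin is drawn clear of the rack (height (world z) of pin_tip above 0.056 m), for 0.1 s.
2. the pin stands in the arm's upper knuckle, not yet through the lower one (z of pin_tip in the frame of upper_hole between -0.032 and -0.012 m and horizontal distance between pin_tip and upper_hole below 0.005 m), for 0.1 s.
At the end, for the whole second after the job is handed in: The hinge pin is through both knuckles and home: its knob sits on the arm (knob centre less than 19 mm above the upper hole's mouth, i.e. within 3 mm of seated), within 4 mm of the hole's axis, upright within 0.08 rad, at rest and let go (z of pin_knob in the frame of upper_hole below 0.019 m and horizontal distance between pin_knob and upper_hole below 0.004 m and angle between pin_tip's own z axis and vertical below 0.08 rad and linear speed of pin below 0.01 m/s and contact force between the fingers and pin below 0.1 N); the robot touches nothing.
It fails at once if the pin is forced: more than 40 N between it and the bracket with its arm and knuckles (contact force between pin and bracket above 40 N).
It fails at once if the robot leans on the bracket or its arm with more than 40 N (contact force between the arm and bracket above 40 N).
It fails at once if another thing is disturbed (moved more than 25 mm) (distance of any of driftpin, dowel, glue, jar, tape, driver, mallet, offcut from where it was at the start of the episode above 0.025 m).
It also fails if it takes over 67 s, if anything falls off the work surface, if the arm or the gripper's body presses on something with over 40 N, if the wrist force passes 120 N, or if a joint passes its speed limit or range.

## Working session

There is one attempt and no reset: what is moved stays moved. The work goes in short steps, Python scripts to look and compute and a shell command to move; the robot and the scene stay as the last step left them, time stands still between calls to the robot, and variables do not carry over. Pictures are saved under pics/ and viewed, about 8 in all and at most 12, crops included, and the job is handed in when it is done.

```bash
mkdir -p pics
cat > h.py <<'E'
import numpy as np, cv2
from scipy.spatial.transform import Rotation as R
from workcell import robot, viewer
def snap(name,fn):
    im=viewer.snapshot(name); cv2.imwrite('pics/'+fn,cv2.cvtColor(im,cv2.COLOR_RGB2BGR)); return im
def att(a):
    a=np.array(a,float)
    return a if a.shape==(3,3) else R.from_euler('xyz',a,degrees=True).as_matrix()
def campose(name,st=None):
    p=viewer.camera_params(name); K=np.array(p['mtx'])
    if 'T_tool_cam' in p:
        T=np.array(p['T_tool_cam']); Rt=att(st['ee_rot']); return K,Rt@T[:3,3]+np.array(st['ee_pos']),Rt@T[:3,:3]
    return K,np.array(p['origin']),att(p['attitude'])
def ray(c,uv):
    K,o,A=c; d=A@np.linalg.solve(K,[uv[0],uv[1],1.]); return o,d/np.linalg.norm(d)
def at_z(c,uv,z):
    o,d=ray(c,uv); return o+d*(z-o[2])/d[2]
def tri(obs):
    M=0;b=0
    for c,uv in obs:
        o,d=ray(c,uv); P=np.eye(3)-np.outer(d,d); M=M+P; b=b+P@o
    return np.linalg.solve(M,b)
def proj(c,X):
    K,o,A=c; p=K@(A.T@(np.array(X)-o)); return p[:2]/p[2]
E
python3 - <<'E'
from h import *
s=robot.get_state(); print(s, robot.tip_extent)
a=snap('scene','s0.png'); b=snap('top','t0.png')
for n in('scene','top','wrist'): print(n,viewer.camera_params(n))
E
```

```text
{'clock': 0.0, 'qpos': array([71.69112139, 36.05942292,  2.20295986, 86.99749931, -1.54580522,
       57.0831729 , -1.14563071]), 'joint_vel': array([-0.03812698, -0.05082039, -0.08509415, -0.01456244,  0.01116997,
       -0.05032809, -0.14785036]), 'joint_torque': array([ 1.36746810e-03, -5.63400042e+01,  1.22584954e+00, -1.93449855e+01,
        1.07720160e-02,  1.04493127e-02, -2.26574650e-05]), 'ee_pos': array([ 0.16303012, -0.6285616 ,  0.22877512]), 'ee_rot': array([-1.79889631e+02,  2.73909406e-03,  1.45393921e+01]), 'ft_force': array([-0.95409676,  0.1370589 , -0.25545201]), 'wrist_torque': array([0.04265682, 0.04057802, 0.01841163]), 'width': 1.0000773581089473} 0.022
scene {'mtx': array([[475.02321508,   0.        , 287.29464737],
       [  0.        , 475.02321508, 212.3157571 ],
       [  0.        ,   0.        ,   1.        ]]), 'origin': array([1.26846543, 0.69496403, 1.16439201]), 'attitude': array([-1.37390830e+02,  1.53738472e-02,  1.36845431e+02])}
top {'mtx': array([[384.63639274,   0.        , 281.13593682],
       [  0.        , 384.63639274, 214.90259353],
       [  0.        ,   0.        ,   1.        ]]), 'origin': array([ 0.34610979, -0.04098964,  1.30340962]), 'attitude': array([-168.04917179,   -0.2416523 ,  -89.34929323])}
wrist {'mtx': array([[335.72805886,   0.        , 275.70451373],
       [  0.        , 335.72805886, 204.14660152],
       [  0.        ,   0.        ,   1.        ]]), 'T_tool_cam': array([[ 1.56934230e-04, -9.55053546e-01, -2.96433296e-01,
         7.50648948e-02],
       [ 9.99999986e-01,  1.69187135e-04, -1.56815875e-05,
         5.95437312e-04],
       [ 6.51294556e-05, -2.96433289e-01,  9.55053559e-01,
        -1.43376734e-01],
       [ 0.00000000e+00,  0.00000000e+00,  0.00000000e+00,
         1.00000000e+00]])}
```

View pics/s0.png

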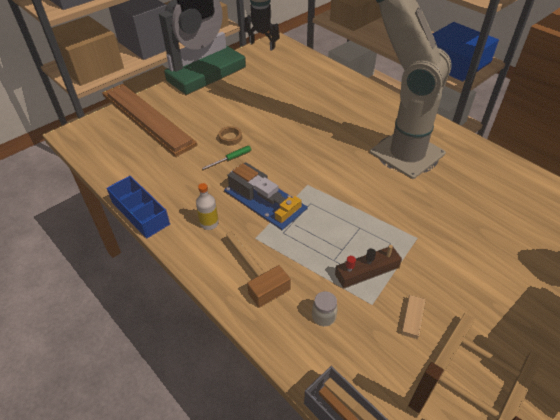

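View pics/t0.png

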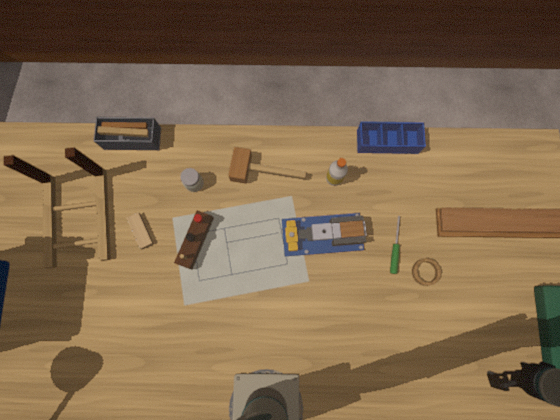

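The scene view shows the red knob at (351,262) and the black knob at (371,254). In the top view, red is at (198,217), the upper hole at about (324,231) and the yellow block at (292,235).

Run:
```python
from h import *
cs=campose('scene');ct=campose('top')
for n in ('s0','t0'):
    im=cv2.imread(f'pics/{n}.png').astype(int); b,g,r=im[...,0],im[...,1],im[...,2]
    m=((r>110)&(g<60)&(b<60)).astype('uint8'); k=cv2.connectedComponentsWithStats(m)
    print(n,[(k[2][i,4],k[3][i]) for i in range(1,k[0]) if k[2][i,4]>8])
print('knob',tri([(cs,(351,262)),(ct,(198,217))]))
print('yellow',at_z(ct,(292,235),.06),at_z(cs,(289,206),.06)); print('hole',at_z(ct,(324,231),.076), at_z(cs,(264,184),.076))
print('strip end',at_z(ct,(366,231),.079))
print('rack ends',at_z(ct,(205,213),.046),at_z(ct,(184,266),.046))
```

```text
s0 [(np.int32(59), array([351.40677966, 260.6440678 ]))]
t0 [(np.int32(52), array([197.38461538, 217.61538462]))]
knob [0.59135178 0.22866417 0.08487842]
yellow [ 0.54262835 -0.07951503  0.06      ] [ 0.55111238 -0.06261381  0.06      ]
hole [ 0.55442505 -0.18246413  0.076     ] [ 0.55321001 -0.18052455  0.076     ]
strip end [ 0.55555278 -0.31776366  0.079     ]
rack ends [0.61568049 0.21124765 0.046     ] [0.43887189 0.27015607 0.046     ]
```

```bash
cat >> h.py <<'E'
def go(target,yaw):
    "units for the move from the measured pose to target, tool vertical at yaw"
    s=robot.get_state(); Rt=att(s['ee_rot']); d=Rt.T@(np.array(target)-s['ee_pos'])/.06
    rv=(R.from_matrix(Rt).inv()*R.from_euler('xyz',[180,0,yaw],degrees=True)).as_rotvec(degrees=True)/10
    print('units',d.round(3),rv.round(3),'clock',s['clock'],'pos',s['ee_pos'].round(4),s['ee_rot'].round(2),'F',s['ft_force'].round(2),'w',round(s['width'],3))
E
python3 -m handwheel '0.9 -0.6 0 0 0 0.2 85; 1.7 -1.2 0 0 0 0.4 85; 2.5 -1.8 0 0 0 0.6 85; 3.3 -2.4 0 0 0 0.8 85; 4.1 -3.0 0 0 0 1 85; 4.9 -3.6 0 0 0 1.15 85; 5.7 -4.2 0 0 0 1.15 85; 6.5 -4.8 0 0 0 1.15 85; 7.3 -5.4 0 0 0 1.15 85; 8.04 -5.98 0 0 0 1.15 85; 8.04 -5.98 0 0 0 1.15 85; 8.04 -5.98 0 0 0 1.15 85'
python3 - <<'E'
from h import *
s=robot.get_state(); np.save('w1.npy',[s['ee_pos'],s['ee_rot']]); snap('wrist','w1.png')
go([.575,.228,.23],-18.4)
E
```

```text
clock: 1.6
ee_pos: [0.5394, -0.1612, 0.2293]
ee_rot: [180.0, 0.1, 3.0]
ft_force: [-1.2, -0.6, -0.0]
width: 0.992
units [ 0.932 -6.463 -0.016] [0.006 0.007 2.134] clock 1.65 pos [ 0.539  -0.1621  0.2294] [1.7996e+02 8.0000e-02 2.9400e+00] F [-0.71  0.6   0.36] w 0.998
```

View pics/w1.png

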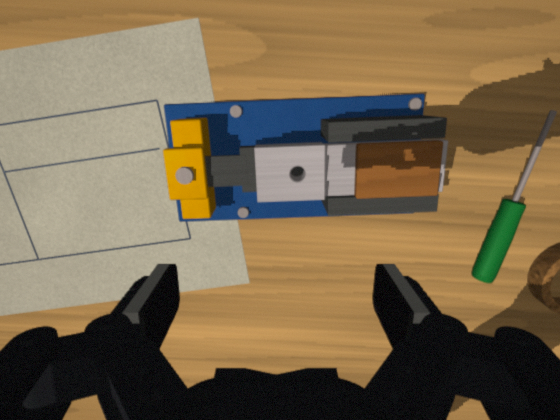

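Wrist view 1 shows the upper hole at (297,173) and the yellow block's screw at (184,175). The base's upper edge runs (165,105) to (425,93).

```bash
python3 -m handwheel '0.1 -0.8 0 0 0 0.4 85; 0.3 -1.7 0 0 0 0.8 85; 0.4 -2.6 0 0 0 1.2 85; 0.5 -3.5 0 0 0 1.6 85; 0.7 -4.4 0 0 0 2 85; 0.8 -5.3 0 0 0 2.13 85; 0.93 -6.0 0 0 0 2.13 85; 0.93 -6.46 0 0 0 2.13 85; 0.93 -6.46 0 0 0 2.13 85; 0.93 -6.46 0 0 0 2.13 85'
python3 - <<'E'
from h import *
p,r=np.load('w1.npy'); c=campose('wrist',dict(ee_pos=p,ee_rot=r))
for n,uv,z in [('hole w',(297,173),.076),('yel',(184,175),.06),('e1',(165,105),.012),('e2',(425,93),.012),('a1',(255,146),.076),('a2',(356,141),.076)]: print(n,at_z(c,uv,z).round(4))
print('tri hole',tri([(c,(297,173)),(campose('top'),(324,231)),(campose('scene'),(264,184))]))
s=robot.get_state(); np.save('w2.npy',[s['ee_pos'],s['ee_rot']]); snap('wrist','w2.png'); go([.5914,.2287,.15],-18.4)
E
```

```text
clock: 2.9
ee_pos: [0.5757, 0.2262, 0.2297]
ee_rot: [179.9, -0.0, -18.4]
ft_force: [0.7, -0.0, 0.7]
width: 0.993
hole w [ 0.5529 -0.1805  0.076 ]
yel [ 0.5419 -0.0748  0.06  ]
e1 [ 0.6034 -0.0445  0.012 ]
e2 [ 0.6293 -0.3098  0.012 ]
a1 [ 0.575 -0.142  0.076]
a2 [ 0.5841 -0.23    0.076 ]
tri hole [ 0.55353149 -0.18111887  0.0763988 ]
units [ 0.232 -0.125  1.33 ] [ 0.009 -0.004 -0.007] clock 2.95 pos [0.5758 0.2261 0.2298] [ 1.7991e+02 -4.0000e-02 -1.8470e+01] F [-0.91 -0.46 -0.09] w 0.997
```

View pics/w2.png

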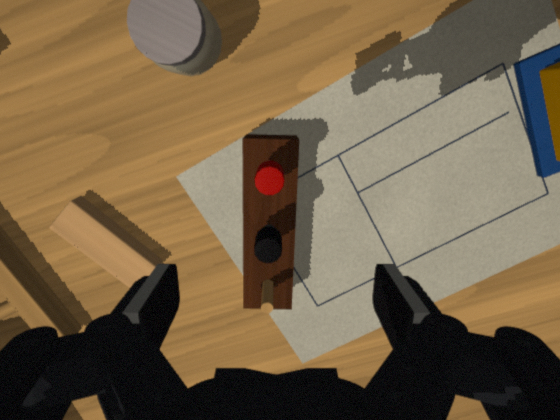

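Wrist view 2 shows the red knob at about (269,180), the black knob at (268,245) and the dowel at (267,295). The jaw axis lies across the rack, as wanted. Next I'll fit the knob's silhouette.

```bash
cat >> h.py <<'E'
from scipy.optimize import least_squares
def redbox(im):
    im=im.astype(int); m=((im[...,0]>90)&(im[...,1]<60)&(im[...,2]<60)).astype('uint8')
    k=cv2.connectedComponentsWithStats(m); i=1+np.argmax(k[2][1:,4]); x,y,w,h,a=k[2][i]; return np.array([x,y,x+w-1,y+h-1],float)
def knobbox(c,X):
    t=np.linspace(0,2*np.pi,60); P=[proj(c,X+np.array([.013*np.cos(a),.013*np.sin(a),h])) for a in t for h in(-.016,.016)]
    P=np.array(P); return np.r_[P.min(0),P.max(0)]
def fitknob(obs,x0):
    r=least_squares(lambda X:np.concatenate([knobbox(c,X)-b for c,b in obs]),x0); return r.x,r.fun
E
python3 - <<'E'
from h import *
p,r=np.load('w2.npy'); c=campose('wrist',dict(ee_pos=p,ee_rot=r)); L=lambda f:cv2.imread('pics/'+f)[...,::-1]
w=(c,redbox(L('w2.png'))); s=(campose('scene'),redbox(L('s0.png'))); t=(campose('top'),redbox(L('t0.png')))
for o in([w],[w,s,t],[s,t]):
    x,f=fitknob(o,[.59,.23,.08]); print(x.round(4),f.round(1))
x,_=fitknob([w,s,t],[.59,.23,.08])
go([x[0],x[1],.093+.03],-18.4); go([x[0],x[1],x[2]+.008-.003+.003],-18.4)
E
```

```text
[0.575  0.2322 0.0379] [ 1.7 -1.5 -1.7  1.4]
[0.5847 0.2284 0.0793] [-0.6 -4.4 -0.1  3.  -1.3 -1.4  1.   0.8 -0.9  2.2  1.2  2.9]
[0.5902 0.2302 0.0847] [-1.9 -1.1  0.4  1.1 -1.7  0.1  0.5  1. ]
units [ 0.128 -0.086  1.78 ] [ 0.009 -0.004 -0.007] clock 2.95 pos [0.5758 0.2261 0.2298] [ 1.7991e+02 -4.0000e-02 -1.8470e+01] F [-0.91 -0.46 -0.09] w 0.997
units [ 0.127 -0.087  2.376] [ 0.009 -0.004 -0.007] clock 2.95 pos [0.5758 0.2261 0.2298] [ 1.7991e+02 -4.0000e-02 -1.8470e+01] F [-0.91 -0.46 -0.09] w 0.997
```

```bash
sed -i "s/m=((im\[...,0\]>90).*/m=((im[...,0]>45)\&(im[...,0]>3.5*im[...,1])\&(im[...,0]>3.5*im[...,2])).astype('uint8')/" h.py
python3 - <<'E'
from h import *
p,r=np.load('w2.npy'); c=campose('wrist',dict(ee_pos=p,ee_rot=r)); L=lambda f:cv2.imread('pics/'+f)[...,::-1]
w=(c,redbox(L('w2.png'))); s=(campose('scene'),redbox(L('s0.png'))); t=(campose('top'),redbox(L('t0.png')))
print(w[1],s[1],t[1])
for o in([w],[w,s,t],[s,t]):
    x,f=fitknob(o,[.59,.23,.08]); print(x.round(4),f.round(1))
print(knobbox(c,np.array([.59,.23,.08])),knobbox(c,np.array([.585,.23,.08])))
im=L('w2.png'); print(im[160:205:2,269]); print(im[180,248:292:2])
E
```

```text
[255. 160. 283. 194.] [350. 257. 353. 258.] [198. 216. 199. 217.]
[0.5823 0.2293 0.0566] [-0.2  0.2  0.2 -0.1]
[0.5896 0.2259 0.0931] [-1.8 -1.8  2.4  2.3 -5.7 -5.   1.7  8.3 -5.9 -3.2  3.3  5.7]
[0.588  0.2247 0.0978] [-5.5 -6.6  1.9  6.8 -5.9 -3.1  3.3  5.9]
[249.46036729 156.85499226 280.24365265 193.16988018] [251.45368653 161.95108352 282.08486562 198.49301766]
[[ 60  24  15]
 [ 61   3   0]
 [ 64   5   6]
 [101   9   8]
 [153  26  24]
 [152  23  16]
 [152  20  16]
 [156  23  21]
 [153  19  10]
 [153  20  12]
 [155  23  16]
 [154  19  16]
 [152  11   5]
 [153  20  13]
 [157  24  19]
 [156  16  18]
 [155  19  20]
 [131  18  16]
 [ 66  35  17]
 [ 67  40  20]
 [ 64  34  12]
 [ 68  39  22]
 [ 65  37  17]]
[[ 72  40  23]
 [ 73  41  19]
 [ 76  42  24]
 [ 92  30  13]
 [161  25  16]
 [160  25  20]
 [159  27  23]
 [158  21  16]
 [158  26  22]
 [156  23  15]
 [155  23  18]
 [154  21  19]
 [152  17   8]
 [153  21  19]
 [151  20  16]
 [150  18  12]
 [148  18   9]
 [141  11   4]
 [ 93  35  22]
 [ 73  40  23]
 [ 69  40  18]
 [ 70  41  21]]
```

```bash
python3 -m handwheel '0.1 -0.05 0.6 0 0 0 85; 0.18 -0.09 1.2 0 0 0 85; 0.18 -0.09 1.33 0 0 0 85; 0.18 -0.09 1.33 0 0 0 85'
python3 - <<'E'
from h import *
p,r=np.load('w2.npy'); c=campose('wrist',dict(ee_pos=p,ee_rot=r)); L=lambda f:cv2.imread('pics/'+f)[...,::-1]
w=(c,redbox(L('w2.png')))
s=robot.get_state(); im=snap('wrist','w3.png'); w3=(campose('wrist',s),redbox(im)); print(w3[1])
for o in([w3],[w,w3]):
    x,f=fitknob(o,[.59,.23,.08]); print(x.round(4),f.round(1))
o=[(a[0],a[1]) for a in(w,w3)]
x=least_squares(lambda q:np.concatenate([knobbox(k,np.r_[q,.08])-b for k,b in o]),[.59,.23]); print(x.x,x.fun.round(1))
go([*x.x,.088],-18.4)
E
```

```text
clock: 3.45
ee_pos: [0.5874, 0.2298, 0.1503]
ee_rot: [180.0, -0.0, -18.4]
ft_force: [-0.4, 0.4, 0.8]
width: 0.999
[258. 193. 297. 242.]
[0.5829 0.2291 0.0668] [ 0.1 -0.1 -0.1  0.1]
[0.5841 0.2286 0.0689] [-0.9  0.3  0.6  1.4 -0.  -1.   0.2 -0.4]
[0.58736397 0.22750181] [-1.7 -1.3  1.   1.1 -0.9 -1.6  1.4  1.7]
units [0.004 0.049 1.051] [-0.004 -0.007  0.007] clock 3.5 pos [0.588  0.2303 0.1511] [-1.7996e+02 -7.0000e-02 -1.8330e+01] F [-0.24 -0.32  0.39] w 0.998
```

View pics/w3.png

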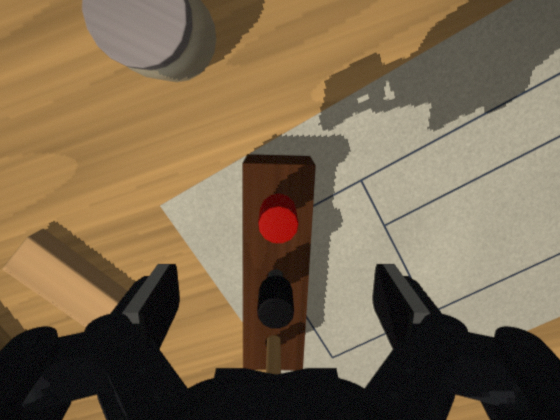

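Wrist view 3 shows the red knob at about (278,218), centred between the jaws. The neighbouring pins stand off the jaw axis, so I can descend and grip.

```bash
python3 -m handwheel '0 0.05 0.4 0 0 0 85; 0 0.05 0.7 0 0 0 85; 0 0.05 1.0 0 0 0 85; 0 0.05 1.0 0 0 0 85;0 0.05 1.0 0 0 0 40;0 0.05 1.0 0 0 0 15;0 0.05 1.0 0 0 0 15;0 0.05 1.0 0 0 0 15;0 0.05 1.0 0 0 0 15;0 0.05 1.0 0 0 0 15;0 0.05 1.0 0 0 0 15;0 0.05 1.0 0 0 0 15'
python3 -c "
from h import *
go([.587,.2275,.25],-18.4)"
```

```text
clock: 5.0
ee_pos: [0.587, 0.2283, 0.0908]
ee_rot: [-179.9, -0.1, -18.3]
ft_force: [0.5, -0.8, 6.5]
width: 0.256
units [ 0.008  0.01  -2.653] [-0.006 -0.008  0.014] clock 5.0 pos [0.587  0.2283 0.0908] [-1.7994e+02 -8.0000e-02 -1.8260e+01] F [ 0.49 -0.76  6.53] w 0.256
```

```bash
python3 -m handwheel '0 0 0 0 0 0 10;0 0 -0.2 0 0 0 10; 0 0 -0.5 0 0 0 10; 0 0 -0.9 0 0 0 10; 0 0 -1.4 0 0 0 10;0 0 -1.9 0 0 0 10; 0 0 -1.9 0 0 0 10; 0 0 -1.9 0 0 0 10'
python3 - <<'E'
from h import *
s=robot.get_state(); im=snap('wrist','w4.png'); cw=campose('wrist',s)
a=snap('scene','s4.png'); cv2.imwrite('pics/c4.png',np.hstack([cv2.resize(im[150:400,150:400,::-1],(400,400)),cv2.resize(a[160:330,280:450,::-1],(400,400),interpolation=cv2.INTER_CUBIC)]))
go([.5534,-.181,.20],5.6)
E
```

```text
clock: 6.0
ee_pos: [0.5857, 0.228, 0.2037]
ee_rot: [180.0, 0.0, -18.3]
ft_force: [-1.2, -0.6, -0.4]
width: 0.25
units [1.629 6.638 0.055] [ 0.006  0.012 -2.386] clock 6.1 pos [0.5854 0.2279 0.2028] [ 1.7991e+02  1.0000e-01 -1.8260e+01] F [-0.62 -0.93 -0.56] w 0.251
```

View pics/c4.png

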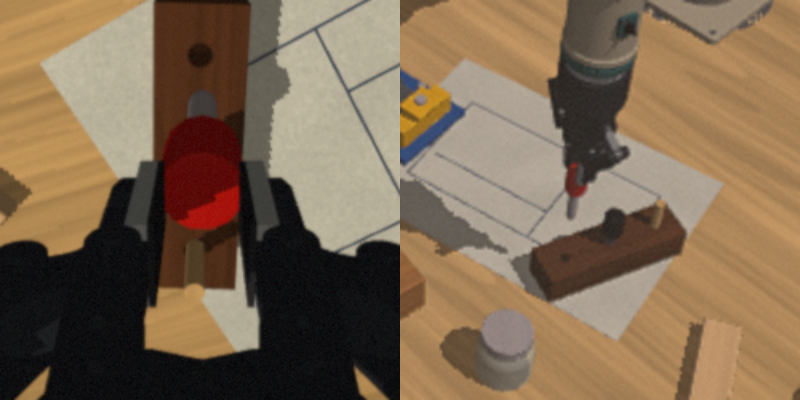

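The crop shows the pin held upright: red knob centre near (202,170) and shaft tip at (203,93) in crop pixels. The black-knobbed pin and the dowel are still in the rack. Next I'll measure the pin's offset in the tool frame.

Run:
```python
from h import *
p=viewer.camera_params('wrist'); T=np.array(p['T_tool_cam']); c=(np.array(p['mtx']),T[:3,3],T[:3,:3])
im=cv2.imread('pics/w4.png')[...,::-1]; b=redbox(im); print(b)
for X in ([0,0,.011],[.003,0,.011],[-.003,0,.011]): print(X,knobbox(c,np.array(X)*np.array([1,1,1])).round(1),proj(c,[X[0],X[1],X[2]+.068]).round(1))
r=least_squares(lambda q:(knobbox(c,np.array([q[0],q[1],.0108]))-b),[0,0]); print(r.x,r.fun)
g=im[195:240,277].astype(int); print(np.c_[np.arange(195,240),g][::1].tolist())
# row profile across shaft
print(im[212,262:294].tolist())
```

```text
[251. 222. 299. 292.]
[0, 0, 0.011] [245.6 221.1 302.1 296.3] [274.5 213. ]
[0.003, 0, 0.011] [245.5 215.9 302.2 290.7] [274.5 208.9]
[-0.003, 0, 0.011] [245.8 226.3 301.9 301.8] [274.5 217. ]
[0.00102556 0.00052703] [-4.30461466 -2.52762872  4.30446792  2.6272778 ]
[[195, 79, 44, 24], [196, 80, 48, 27], [197, 78, 45, 29], [198, 79, 45, 26], [199, 79, 47, 24], [200, 80, 48, 27], [201, 81, 48, 27], [202, 80, 46, 22], [203, 80, 48, 27], [204, 77, 44, 25], [205, 76, 45, 26], [206, 71, 52, 44], [207, 61, 53, 49], [208, 65, 59, 58], [209, 64, 58, 58], [210, 65, 61, 57], [211, 64, 58, 57], [212, 65, 60, 57], [213, 64, 59, 56], [214, 64, 60, 57], [215, 64, 59, 58], [216, 66, 60, 57], [217, 65, 61, 59], [218, 63, 59, 57], [219, 65, 61, 58], [220, 62, 55, 53], [221, 67, 47, 47], [222, 68, 21, 23], [223, 70, 8, 7], [224, 70, 8, 3], [225, 71, 10, 12], [226, 70, 9, 7], [227, 72, 14, 12], [228, 69, 3, 4], [229, 70, 6, 8], [230, 71, 11, 11], [231, 71, 8, 4], [232, 71, 10, 12], [233, 69, 5, 7], [234, 70, 2, 1], [235, 70, 10, 5], [236, 71, 9, 8], [237, 71, 10, 9], [238, 68, 4, 4], [239, 69, 8, 8]]
[[80, 45, 24], [82, 48, 29], [80, 45, 25], [79, 47, 25], [80, 47, 24], [79, 49, 33], [75, 61, 53], [73, 65, 60], [68, 65, 62], [65, 60, 59], [61, 55, 53], [64, 61, 58], [64, 61, 58], [66, 61, 58], [65, 61, 59], [65, 60, 57], [66, 62, 58], [65, 59, 56], [62, 59, 57], [63, 57, 55], [59, 55, 51], [59, 54, 51], [70, 51, 40], [77, 44, 29], [81, 45, 27], [83, 46, 25], [82, 46, 24], [83, 48, 21], [84, 51, 30], [83, 49, 27], [82, 47, 27], [79, 46, 25]]
```

```bash
python3 -m handwheel '0.2 0.8 0 0 0 -0.4 10; 0.4 1.6 0 0 0 -0.8 10; 0.6 2.5 0 0 0 -1.2 10; 0.85 3.4 0 0 0 -1.6 10; 1.05 4.3 0 0 0 -2 10; 1.25 5.2 0 0 0 -2.39 10; 1.5 6.0 0 0 0 -2.39 10; 1.63 6.5 0.1 0 0 -2.39 10; 1.63 6.64 0.2 0 0 -2.39 10; 1.63 6.64 0.3 0 0 -2.39 10;1.63 6.64 0.3 0 0 -2.39 10;1.63 6.64 0.3 0 0 -2.39 10'
python3 - <<'E'
from h import *
s=robot.get_state(); im=snap('wrist','w5.png'); cv2.imwrite('pics/c5.png',cv2.resize(im[120:320,140:410,::-1],None,fx=2.9,fy=2.9,interpolation=cv2.INTER_CUBIC))
go([.5534,-.181,.20],5.6); np.save('w5.npy',[s['ee_pos'],s['ee_rot']])
E
```

```text
clock: 7.6
ee_pos: [0.5548, -0.179, 0.186]
ee_rot: [-180.0, -0.0, 5.8]
ft_force: [0.3, -0.2, -0.6]
width: 0.25
units [-0.026  0.023 -0.231] [-0.002 -0.003  0.016] clock 7.65 pos [ 0.5548 -0.1795  0.1861] [-1.7998e+02 -3.0000e-02  5.7600e+00] F [ 0.79  0.12 -1.34] w 0.253
```

View pics/c5.png

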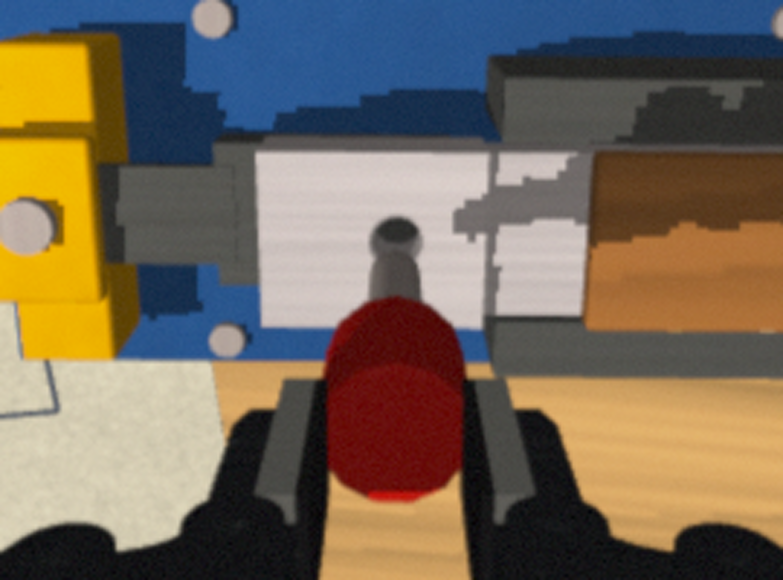

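The crop shows the hole's far rim at row 217, columns 370 to 422, so its centre is near (396,241) crop, or (276.6,203.1) image. The pin tip hangs right in front of it.

Run:
```python
from h import *
p,r=np.load('w5.npy'); c=campose('wrist',dict(ee_pos=p,ee_rot=r)); Rt=att(r)
h=at_z(c,(276.6,203.1),.076); print('hole',h); q=Rt.T@(h-p); print('hole in tool mm',q*1000)
for x in(0,.001):
  X=np.array([x,.0006,.0788]); t=np.linspace(0,6.28,60)
  E=np.array([proj(c,p+Rt@(X+[.005*np.cos(a),.005*np.sin(a),0])) for a in t]); print('tip rim crop',((E.min(0)-[140,120])*2.9).round(),((E.max(0)-[140,120])*2.9).round())
E=np.array([proj(c,h+[.007*np.cos(a),.007*np.sin(a),0]) for a in t]); print('hole rim crop',((E.min(0)-[140,120])*2.9).round(),((E.max(0)-[140,120])*2.9).round())
go([*h[:2],.186],5.6)
```

```text
hole [ 0.55238718 -0.1805955   0.076     ]
hole in tool mm [ -2.6103514    1.38691921 109.97461631]
tip rim crop [372. 249.] [414. 288.]
tip rim crop [372. 245.] [414. 284.]
hole rim crop [370. 216.] [422. 265.]
units [-0.042  0.015  0.002] [-0.002 -0.003  0.016] clock 7.65 pos [ 0.5548 -0.1795  0.1861] [-1.7998e+02 -3.0000e-02  5.7600e+00] F [ 0.79  0.12 -1.34] w 0.253
```

```bash
python3 -m handwheel '-0.02 0 0.1 0 0 0.015 10; -0.045 0.01 0.25 0 0 0.015 10; -0.045 0.01 0.38 0 0 0.015 10; -0.045 0.01 0.38 0 0 0.015 10; -0.045 0.01 0.38 0 0 0.015 10'
python3 - <<'E'
from h import *
s=robot.get_state(); im=snap('wrist','w6.png'); cv2.imwrite('pics/c6.png',cv2.resize(im[140:260,210:340,::-1],None,fx=4.5,fy=4.5,interpolation=cv2.INTER_CUBIC))
go([.5534,-.181,.20],5.6); c=campose('wrist',s); p=s['ee_pos']; Rt=att(s['ee_rot']);t=np.linspace(0,6.28,60)
for x in(0,.001):
  X=np.array([x,.001,.0788]); E=np.array([proj(c,p+Rt@(X+[.005*np.cos(a),.005*np.sin(a),0])) for a in t]); print('tip rim crop',((E.min(0)-[210,140])*4.5).round(),((E.max(0)-[210,140])*4.5).round())
h=np.array([.5524,-.1806,.076]);E=np.array([proj(c,h+[.007*np.cos(a),.007*np.sin(a),0]) for a in t]); print('hole rim crop',((E.min(0)-[210,140])*4.5).round(),((E.max(0)-[210,140])*4.5).round())
E
```

```text
clock: 8.28
ee_pos: [0.5518, -0.1818, 0.1631]
ee_rot: [180.0, -0.0, 5.5]
ft_force: [0.1, 0.1, -0.9]
width: 0.252
units [ 0.026 -0.01  -0.612] [ 0.001 -0.003 -0.011] clock 8.325 pos [ 0.5519 -0.1818  0.1633] [ 1.7999e+02 -3.0000e-02  5.4900e+00] F [-0.38 -0.08 -0.73] w 0.25
tip rim crop [266. 296.] [330. 357.]
tip rim crop [265. 290.] [330. 351.]
hole rim crop [241. 264.] [328. 347.]
```

View pics/c6.png

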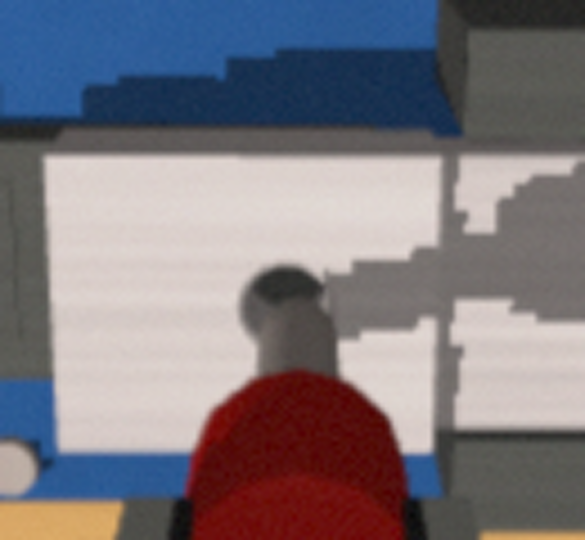

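The crop shows the hole centre at (283,306) and the shaft centre at column 297. The pin is about 2 mm off in tool y and 0.7 mm in x, so I'll correct that and go in about 6 mm.

```bash
python3 -m handwheel '0.012 -0.035 0 0 0 0 10; 0.012 -0.035 0.0 0 0 0 10; 0.012 -0.035 0.1 0 0 0 10; 0.012 -0.035 0.16 0 0 0 10; 0.012 -0.035 0.2 0 0 0 10; 0.012 -0.035 0.2 0 0 0 10'
python3 - <<'E'
from h import *
go([.5524,-.181,.1398],5.6)
E
```

```text
clock: 9.07
ee_pos: [0.552, -0.1795, 0.1508]
ee_rot: [-180.0, 0.0, 5.5]
ft_force: [-0.8, -0.3, -0.3]
width: 0.25
units [0.004 0.026 0.183] [-0.001  0.003 -0.011] clock 9.075 pos [ 0.552  -0.1795  0.1508] [-1.7999e+02  3.0000e-02  5.4900e+00] F [-0.77 -0.27 -0.27] w 0.25
```

```bash
python3 -m handwheel '0 0 0.05 0 0 0 10; 0 0 0.1 0 0 0 10; 0 0 0.14 0 0 0 10; 0 0 0.18 0 0 0 10; 0 0 0.18 0 0 0 10;0 0 0.18 0 0 0 10'
```

```text
clock: 9.82
ee_pos: [0.5523, -0.1796, 0.1404]
ee_rot: [180.0, -0.0, 5.5]
ft_force: [0.2, -0.6, -0.6]
width: 0.256
```

```bash
python3 -m handwheel '0 0 0.05 0 0 0 10; 0 0 0.1 0 0 0 10; 0 0 0.14 0 0 0 10; 0 0 0.14 0 0 0 10'; python3 -m handwheel '0 0 0.02 0 0 0 10; 0 0 0.02 0 0 0 10';python3 -m handwheel '0 0 0.02 0 0 0 10; 0 0 0.02 0 0 0 10'
```

```text
clock: 10.32
ee_pos: [0.552, -0.1795, 0.1316]
ee_rot: [-180.0, 0.0, 5.5]
ft_force: [-0.2, -0.1, -0.4]
width: 0.251
clock: 10.58
ee_pos: [0.5522, -0.1795, 0.1307]
ee_rot: [-180.0, 0.0, 5.5]
ft_force: [-0.5, -0.8, -0.5]
width: 0.251
clock: 10.82
ee_pos: [0.5522, -0.1795, 0.1295]
ee_rot: [-180.0, 0.0, 5.5]
ft_force: [-0.5, -0.5, -1.2]
width: 0.255
```

Free so far, tip estimated at about z = 0.0507.

```bash
for i in 1 2; do python3 -m handwheel '0 0 0.015 0 0 0 10; 0 0 0.015 0 0 0 10'; done
```

```text
clock: 11.08
ee_pos: [0.5525, -0.1796, 0.1289]
ee_rot: [180.0, -0.0, 5.5]
ft_force: [0.7, 0.2, 1.4]
width: 0.253
clock: 11.32
ee_pos: [0.5532, -0.1796, 0.1287]
ee_rot: [180.0, -0.1, 5.5]
ft_force: [-0.1, 1.1, 6.7]
width: 0.251
```

Contact on the knuckle at TCP z of about 0.1288, with a stiffness near 7 N/mm. I'll drag towards the yellow block under this light load.

```bash
python3 -m handwheel '0 -0.02 0 0 0 0 10; 0 -0.04 0 0 0 0 10; 0 -0.055 0 0 0 0 10;0 -0.07 0 0 0 0 10;0 -0.07 0 0 0 0 10'; python3 -m handwheel '0 -0.015 0 0 0 0 10; 0 -0.03 0 0 0 0 10; 0 -0.03 0 0 0 0 10';python3 -m handwheel '0 -0.015 0 0 0 0 10; 0 -0.03 0 0 0 0 10; 0 -0.03 0 0 0 0 10'
```

```text
clock: 11.95
ee_pos: [0.5528, -0.1776, 0.1287]
ee_rot: [179.8, -0.2, 5.4]
ft_force: [-0.0, -3.9, 6.1]
width: 0.252
clock: 12.32
ee_pos: [0.5527, -0.1767, 0.1288]
ee_rot: [179.7, -0.2, 5.4]
ft_force: [0.3, -4.5, 4.5]
width: 0.247
clock: 12.7
ee_pos: [0.5525, -0.1751, 0.1288]
ee_rot: [179.7, -0.2, 5.4]
ft_force: [0.9, -5.8, 5.2]
width: 0.25
```

```bash
for i in 1 2 3; do python3 -m handwheel '0 -0.015 0 0 0 0 10; 0 -0.03 0 0 0 0 10; 0 -0.03 0 0 0 0 10'; done
```

```text
clock: 13.08
ee_pos: [0.5524, -0.1733, 0.1288]
ee_rot: [179.7, -0.2, 5.4]
ft_force: [-0.5, -5.1, 4.7]
width: 0.25
clock: 13.45
ee_pos: [0.5522, -0.1715, 0.1288]
ee_rot: [179.7, -0.2, 5.4]
ft_force: [-0.2, -5.3, 5.4]
width: 0.247
clock: 13.82
ee_pos: [0.552, -0.1697, 0.1288]
ee_rot: [179.7, -0.2, 5.4]
ft_force: [-0.1, -5.5, 4.9]
width: 0.247
```

Tracking steadily, about 10 mm along now.

```bash
for i in 1 2 3; do python3 -m handwheel '0 -0.015 0 0 0 0 10; 0 -0.03 0 0 0 0 10; 0 -0.03 0 0 0 0 10'; done
```

```text
clock: 14.2
ee_pos: [0.5519, -0.1679, 0.1288]
ee_rot: [179.7, -0.2, 5.4]
ft_force: [0.1, -5.0, 5.7]
width: 0.256
clock: 14.58
ee_pos: [0.5517, -0.1661, 0.1288]
ee_rot: [179.7, -0.2, 5.4]
ft_force: [0.9, -4.9, 5.8]
width: 0.25
clock: 14.95
ee_pos: [0.5516, -0.1643, 0.1288]
ee_rot: [179.7, -0.2, 5.4]
ft_force: [0.1, -4.9, 5.2]
width: 0.253
```

```bash
for i in 1 2 3; do python3 -m handwheel '0 -0.015 0 0 0 0 10; 0 -0.03 0 0 0 0 10; 0 -0.03 0 0 0 0 10'; done
```

```text
clock: 15.32
ee_pos: [0.5514, -0.1625, 0.1288]
ee_rot: [179.7, -0.2, 5.4]
ft_force: [0.2, -6.4, 4.7]
width: 0.253
clock: 15.7
ee_pos: [0.5512, -0.1607, 0.1288]
ee_rot: [179.7, -0.2, 5.4]
ft_force: [0.5, -5.3, 4.9]
width: 0.258
clock: 16.08
ee_pos: [0.551, -0.1588, 0.1288]
ee_rot: [179.8, -0.2, 5.4]
ft_force: [-0.0, -5.7, 5.5]
width: 0.252
```

```bash
for i in 1 2 3; do python3 -m handwheel '0 -0.015 0 0 0 0 10; 0 -0.03 0 0 0 0 10; 0 -0.03 0 0 0 0 10'; done
```

```text
clock: 16.45
ee_pos: [0.5507, -0.1568, 0.1287]
ee_rot: [179.8, -0.2, 5.4]
ft_force: [0.3, -5.1, 3.6]
width: 0.255
clock: 16.82
ee_pos: [0.5505, -0.1548, 0.1286]
ee_rot: [179.8, -0.1, 5.4]
ft_force: [-0.3, -5.9, 5.3]
width: 0.246
clock: 17.2
ee_pos: [0.5502, -0.1525, 0.1285]
ee_rot: [179.8, -0.1, 5.4]
ft_force: [-0.4, -5.3, 4.7]
width: 0.252
```

```bash
for i in 1 2 3; do python3 -m handwheel '0 -0.012 0 0 0 0 10; 0 -0.024 0 0 0 0 10; 0 -0.024 0 0 0 0 10'; done
```

```text
clock: 17.58
ee_pos: [0.5491, -0.1488, 0.1275]
ee_rot: [-180.0, 0.0, 5.5]
ft_force: [-0.1, -2.9, 1.4]
width: 0.254
clock: 17.95
ee_pos: [0.549, -0.1479, 0.1276]
ee_rot: [180.0, 0.0, 5.5]
ft_force: [0.5, -4.9, -0.2]
width: 0.255
clock: 18.32
ee_pos: [0.549, -0.1472, 0.1276]
ee_rot: [179.9, -0.0, 5.5]
ft_force: [0.7, -6.3, -0.4]
width: 0.248
```

The tip dropped in: z fell 1.2 mm, the vertical force went to zero and the lateral force rose. I'll ease back about 1.5 mm and lower gently.

```bash
python3 -m handwheel '0 0.025 0 0 0 0 10; 0 0.025 0.03 0 0 0 10; 0 0.025 0.03 0 0 0 10'; python3 -m handwheel '0 0 0.03 0 0 0 10; 0 0 0.03 0 0 0 10'
```

```text
clock: 18.7
ee_pos: [0.549, -0.1477, 0.1257]
ee_rot: [180.0, 0.0, 5.5]
ft_force: [0.8, -5.6, -0.5]
width: 0.247
clock: 18.95
ee_pos: [0.5491, -0.1477, 0.124]
ee_rot: [180.0, -0.0, 5.5]
ft_force: [1.7, -5.2, 0.4]
width: 0.253
```

```bash
python3 -m handwheel '0 0.025 0 0 0 0 10; 0 0.025 0.02 0 0 0 10; 0 0.025 0.04 0 0 0 10;0 0.025 0.04 0 0 0 10'; python3 -m handwheel '0 0 0.03 0 0 0 10; 0 0 0.06 0 0 0 10;0 0 0.06 0 0 0 10'
```

```text
clock: 19.45
ee_pos: [0.5491, -0.1486, 0.1215]
ee_rot: [-180.0, 0.0, 5.5]
ft_force: [0.4, -3.0, -0.4]
width: 0.251
clock: 19.82
ee_pos: [0.549, -0.1491, 0.1178]
ee_rot: [180.0, 0.0, 5.5]
ft_force: [0.7, -4.3, -1.1]
width: 0.256
```

```bash
python3 -m handwheel '0 0.015 0.04 0 0 0 10; 0 0.015 0.08 0 0 0 10;0 0.015 0.12 0 0 0 10;0 0.015 0.12 0 0 0 10'; python3 -m handwheel '0 0 0.04 0 0 0 10; 0 0 0.08 0 0 0 10;0 0 0.08 0 0 0 10'
```

```text
clock: 20.32
ee_pos: [0.5491, -0.1498, 0.1105]
ee_rot: [-180.0, 0.0, 5.5]
ft_force: [-0.3, -2.8, -1.9]
width: 0.25
clock: 20.7
ee_pos: [0.5491, -0.1499, 0.1058]
ee_rot: [-180.0, 0.0, 5.5]
ft_force: [-0.1, -2.5, -1.6]
width: 0.249
```

```bash
python3 -m handwheel '0 0 0.015 0 0 0 10; 0 0 0.03 0 0 0 10;0 0 0.03 0 0 0 10'; for i in 1 2; do python3 -m handwheel '0 0 0.015 0 0 0 10;0 0 0.015 0 0 0 10'; done
```

```text
clock: 21.08
ee_pos: [0.5493, -0.1499, 0.1043]
ee_rot: [180.0, -0.0, 5.5]
ft_force: [0.5, -3.5, -0.4]
width: 0.252
clock: 21.32
ee_pos: [0.5493, -0.1499, 0.1034]
ee_rot: [180.0, 0.0, 5.5]
ft_force: [-0.3, -2.2, 1.0]
width: 0.249
clock: 21.58
ee_pos: [0.5495, -0.15, 0.103]
ee_rot: [180.0, -0.0, 5.5]
ft_force: [-0.7, -2.4, 3.8]
width: 0.25
```

Seated, with 3.8 N of contact at the expected height. I'll let go and lift away.

```bash
python3 -m handwheel '0 0 0 0 0 0 35;0 0 0 0 0 0 50;0 0 0 0 0 0 50;0 0 0 0 0 0 50;0 0 -0.2 0 0 0 50; 0 0 -0.7 0 0 0 60; 0 0 -1.3 0 0 0 60; 0 0 -1.9 0 0 0 60;0 0 -1.9 0 0 0 60'
python3 - <<'E'
from h import *
go([.5,-.15,.2],5.6)
s=robot.get_state(); im=snap('wrist','w7.png'); b=redbox(im); c=campose('wrist',s); print(b)
r=least_squares(lambda q:knobbox(c,np.r_[q,.092])-b,[.549,-.15]); print(r.x,r.fun); print(fitknob([(c,b)],[.549,-.15,.09]))
a=snap('scene','s7.png'); cv2.imwrite('pics/c7.png',np.hstack([cv2.resize(im[100:350,120:420,::-1],(480,400)),cv2.resize(a[130:260,200:330,::-1],(320,400),interpolation=cv2.INTER_CUBIC)]))
E
```

```text
clock: 22.7
ee_pos: [0.5515, -0.1504, 0.2203]
ee_rot: [179.9, -0.4, 5.5]
ft_force: [0.4, -0.6, 0.1]
width: 0.703
units [-0.856 -0.09   0.332] [ 0.013 -0.04  -0.012] clock 22.7 pos [ 0.5515 -0.1504  0.2203] [179.87  -0.4    5.48] F [ 0.44 -0.56  0.13] w 0.703
[260. 180. 289. 215.]
[ 0.54984073 -0.15056251] [-1.82320113 -2.54926651  1.82405885  2.48999143]
(array([ 0.53958013, -0.15149143,  0.05575181]), array([ 0.19332725, -0.17031136, -0.19331039,  0.15845295]))
```

View pics/c7.png

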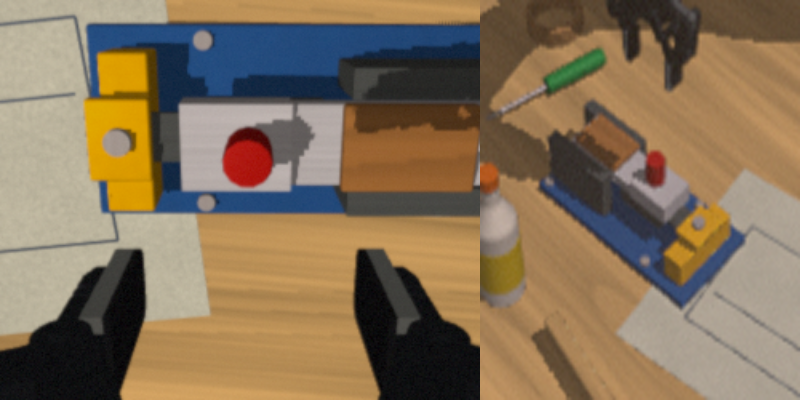

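The crops show the red knob (248,158) sitting upright on the arm, the gripper clear and the rest undisturbed. Handing in.

```bash
python3 -c "
from workcell import robot
print(robot.close_job(), robot.get_state()['clock'])"
```

```text
the job is handed in; nothing more can be done
the job is handed in; nothing more can be done
```

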